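Hook the parts tray into the slotted upright and press it home

ROBOT

A 6-joint arm with a two-finger parallel gripper is mounted at the origin on the work surface; the furniture and walls round the work are solid. World frame = base frame: x ahead of the robot, y to its left, z up, the work surface at z = 0. Lengths are in m, angles in rad, forces in N, time in s.
With the tool pointing down it reaches from about 0.425 to 1.125 m from the base axis. Payload 14.9 kg.
Tool frame: the origin (TCP) lies at the very end of the fingers, on their centre line; the grasp point (between the pads) lies 19 mm behind it; z points along the fingers, y is the line along which they close (so a half turn about z gives the same grasp; the last joint's range is limited). The gripper opens to 91 mm and grips with 3 to 60 N. Pads are 32 mm wide; open, the fingers measure 118 mm over their backs; the gripper's body (76 mm by 178 mm) begins 60 mm behind the grasp point.
Start: joints at [1.194, 0.379, 1.734, -0, 1.028, -0.033], TCP at [0.236, 0.659, 0.214] pointing down, gripper open.
Joint ranges: [-2.77, 2.77], [-0.74, 2.19], [0, 2.66], [-1.06, 4.2], [0.31, 2.87], [-3.08, 3.08]. Speed limits (rad/s): [1.89, 1.89, 2.39, 3.14, 3.14, 3.14].

INTERFACE

Orientations are given as [roll, pitch, yaw] about the fixed x, y, z axes, in that order (R = Rz(yaw) Ry(pitch) Rx(roll)).
In Python, from cell import read_state, snapshot, arm, models gives the robot as it stands.
- The arm moves only by the tool servo_tool, never from a script. Its argument "deltas" is a list of rows, each a list of 3 entries, a list of its own where there are three numbers: the finger opening in mm, from 0 to 91.2, then the shift along the tool's x, y, z in mm, then the turn about the tool's z in rad. A call has 1 to 12 rows; each row shifts and turns the commanded pose from where the row before left it, along the tool's axes as they then stand; what a row does not reach is not made up. A row lasts 1/8 s, in which the tool goes at most 62.5 mm and 10.7 degrees, less where a joint would pass 70% of its speed; a pose out of reach is approached as far as the arm can. A call is refused whole if a number of a shift passes 62.5 or a number of a turn 0.188, either way. A call with a gripper value outside its range is refused whole. The fingers move at their own pace and stop on an object; "force" is the grip in N (left out, the last holds). Time passes only in rows, so rows that do not move let the fingers close. It gives the time, the measured TCP pose, the force, the opening and the grip force at its end, in the units of the state.
- read_state(): the state, without advancing time (a new reading comes with each control period).
- snapshot(name): name is "scene" or "side" or "wrist"; returns a dict with "pixels" (480x640x3 uint8, red, green, blue), "camera_matrix" (3x3 intrinsics, pixels), "k1" (the pictures are not rectified: a ray, as slopes to the right and down, at radius r is drawn at 1 + k1 r^2 times it, then the intrinsics apply), "origin" and "orientation" of the camera in the world. Camera axes: x right, y down, z forward; pixel columns grow to the right and rows downward; lengths in m; the calibration is good to about 2 mm. A picture is of the moment at which its call begins. There is no depth.
- arm.finish_job(): hands the job in; it is judged then, once.
Trained networks look in a picture, given as the dict that the camera call returned (one of the last four; its "shot" number tells which), for a name from the list of things; names that differ only in an ending like _2 or _b are one class to them, and where a whole thing is asked for, a point or a joint stands for the part that bears it (a point fixed in the world has none). Each returns a list of dicts, best first, with "conf" (0 to 1); they miss things now and then, are a little off and sometimes report something else, mostly with a low value. They report only what shows in the picture. A call takes as long as a camera call. They do not tell look-alikes from the thing itself.
- models.silhouettes(target, picture): "pixels" (480x640 bool, what is visible of it) and "rect" ([centre column, centre row, width, height] in pixels, round what is visible of it).
The state is a dict: "clock": time; "joints": joint angles; "joint_vel": joint speeds; "joint_torque": joint torques, N m; "position": TCP position; "tcp_rot": TCP orientation; "ft_force": force on the tool from outside, world axes, zero at the start; "torque": the same for the moment, N m; "finger_gap": opening from 0.0 (shut) to 1.0 (fully open); "finger_force": force on a finger pad.
Only numpy, scipy, OpenCV 4.12 (cv2) and the standard library are available. Lean on these libraries where they do the work, as an engineer would, in place of code of your own. Each camera call takes 0.05 s, during which the arm holds its last target. There are 200 camera calls.

TASK

Hang the yellow parts tray on the grey slotted upright: put both hooks on its back through the two slots, let it down and press it until it snaps fully home, and let go. Leave the two jars, the screwdriver and the paint brush round it where they are.

Things in the scene. Friction and masses are not known exactly. Their poses are not given: they have to be found in the camera images.
- tray: Yellow open parts tray, loose, about 0.22 kg, stands on the table. Origin under the middle of its floor; z up, +x to its back. Floor 100 (x) x 96 (y) mm, walls 26 high, halved by a divider along x that carries a black grip bar. Back plate 50 wide, 98 high, rear face at x = +50 mm; two steel hooks stand out from it at y = 0, one above the other, 6 mm thick (y).
- tray_grip (a point): Middle of the tray's black grip bar, 75 mm above the tray's underside. The bar is 94 mm long (tray x), 12 mm thick (tray y), 26 mm high, its top 88 mm above the underside: grasp it across y from above. Axes as the tray's.
- tray_hook_low (a point): Root of the lower hook: on the back plate's rear face, at its neck's underside, 30 mm above the tray's underside; the upper hook is the same, 52 mm higher. Neck 10 mm high; at its end a finger hangs 14 mm below the neck, 5.5 to 11.5 mm behind the back plate. The lower finger has a bead at its foot, reaching 14.5 mm behind the plate. Axes as the tray's.
- upright: Grey slotted steel channel, 52 mm wide (y), 206 high, screwed to the table by a dark base plate 86 x 84 x 6 mm (x -29 to +57). Origin on the table under the middle of its slotted front face, which is at x = 0 and looks along -x; z up. Tray home: tray origin 80 mm above the table, x = -50 to -52 mm, y within 4 mm of 0, x axes parallel.
- slot_low (a point): Middle of the lower edge of the lower slot, on the front face, 110 mm above the table. Sheet 4 mm thick; slot 14 mm wide (y), 34 mm high. Hooks go in along +x with the tray level and its origin 95 to 103 mm above the table, back plate up to the face; then straight down until the necks rest on the slot edges. Axes as the upright's.
- slot_high (a point): Middle of the lower edge of the upper slot, 162 mm above the table; slot the same size. Behind the sheet a sprung roller (hidden) meets the bead on the lower hook 7 to 10 mm above home: the tray's weight does not pass it, a push down of 6 to 15 N does, and it then holds the tray down. Axes as the upright's.
- jar_blue: Small paint jar with a blue band and white lid, 61 mm across, 74 mm high; origin under its middle. A bystander.
- jar_yellow: Small paint jar with a yellow band and white lid, 61 mm across, 74 mm high; origin under its middle. A bystander.
- screwdriver: Screwdriver with a yellow handle, 173 mm long, 25 mm thick, lying on the table, origin under its middle. A bystander.
- brush: Flat paint brush with a red handle, 206 x 41 x 15 mm, lying on the table, origin under its middle. A bystander.
Things that resemble listed ones, but are neither listed nor needed, are in the scene too. Leave any red look-alike of the upright alone.

How it is judged:
At the end, for the whole second after the job is handed in: The tray hangs by both hooks on the upright, at rest, pressed fully home: its origin within 3 mm of the home height of 80 mm (4 mm below), 46 to 56 mm in front of the face and within 7 mm of its middle, level within 0.1 rad and square to it within 0.2 rad (z of tray in the frame of upright between 0.076 and 0.083 m and x of tray in the frame of upright between -0.056 and -0.046 m and y of tray in the frame of upright between -0.007 and 0.007 m and angle between tray's own z axis and vertical below 0.1 rad and angle between the x axis of tray and the x axis of upright, either way round below 0.2 rad and linear speed of tray below 0.02 m/s); the robot touches nothing.
It fails at once if a jar, the screwdriver or the brush is pushed more than 30 mm (distance of any of jar_blue, jar_yellow, screwdriver, brush from where it was at the start of the episode above 0.03 m).
It also fails if it takes over 38 s, if anything falls off the work surface, if the arm or the gripper's body presses on something with over 40 N, if the wrist force passes 120 N, or if a joint passes its speed limit or range.

## Working session

There is one attempt and no reset: what is moved stays moved. The work goes in short steps, Python scripts to look and compute and a tool call to move; the robot and the scene stay as the last step left them, time stands still between calls to the robot, and variables do not carry over. Pictures are saved under pics/ and viewed, at most 10 in all, crops included, and the job is handed in when it is done.

Besides the shell and the picture viewer there is one more tool, called by a JSON object that holds its "name" and its "arguments". servo_tool: Moves the arm, as the interface text tells. Its arguments: {"type":"object","properties":{"deltas":{"type":"array","items":{"type":"array"}},"force":{"type":"number"}},"required":["deltas"]}

```bash
mkdir -p pics; ls; python3 - <<'E'
from cell import *
import cv2,numpy as np
s=read_state();print(s['clock'],s['position'],s['tcp_rot'],s['finger_gap'])
ims=[]
for n in ['scene','side']:
    p=snapshot(n);print(n,p['camera_matrix'],p['k1'],p['origin'],p['orientation'])
    cv2.imwrite(f'pics/{n}0.png',p['pixels'][:,:,::-1])
    for t in ['tray','upright','tray_grip','jar_blue','jar_yellow']:
        print(t,[(d['conf'],np.round(d['rect'])) for d in models.silhouettes(t,p)[:3]])
E
```

```text
pics
0.0 [0.23580673 0.65866811 0.21329594] [-3.14052427e+00 -1.31220230e-05  2.79783363e+00] 0.999825246036716
scene [[539.57730433   0.         322.56209265]
 [  0.         539.57730433 233.21979544]
 [  0.           0.           1.        ]] -0.04503314827526936 [-0.19994852 -0.58173136  0.54733621] [-1.97192772 -0.01472027 -0.67298882]
tray [(0.62, array([279., 251.,  60.,  66.]))]
upright [(0.94, array([342., 226.,  51.,  91.])), (0.47, array([232., 289.,  12.,  16.]))]
tray_grip [(0.73, array([279., 253.,  57.,  69.]))]
jar_blue [(0.69, array([311., 232.,  16.,  33.]))]
jar_yellow [(0.85, array([463., 275.,  32.,  42.]))]
side [[541.45711767   0.         309.51824051]
 [  0.         541.45711767 246.47996106]
 [  0.           0.           1.        ]] -0.07741341226003176 [0.24937916 1.07515459 1.19181615] [-2.47157274e+00 -9.82245782e-04 -2.92636307e+00]
tray [(0.64, array([313., 297.,  44.,  39.]))]
upright [(0.93, array([272., 249.,  39.,  76.])), (0.58, array([386., 291.,  25.,  35.]))]
tray_grip []
jar_blue [(0.9, array([250., 306.,  28.,  34.])), (0.74, array([312., 294.,  46.,  48.]))]
jar_yellow [(0.96, array([259., 188.,  15.,  30.])), (0.16, array([278., 357.,  82.,  18.]))]
```

View pics/scene0.png

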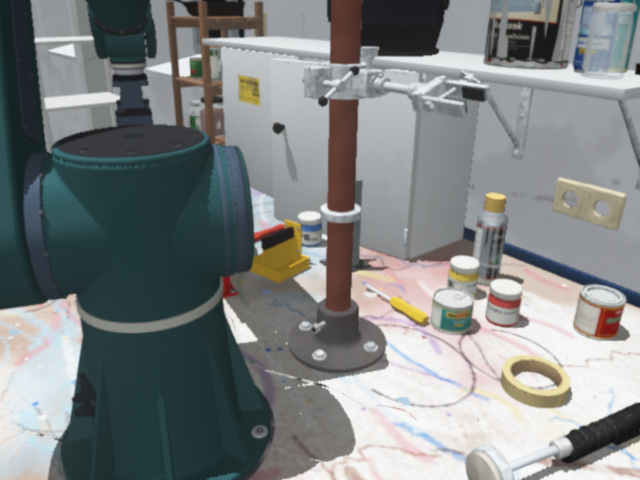

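View pics/side0.png

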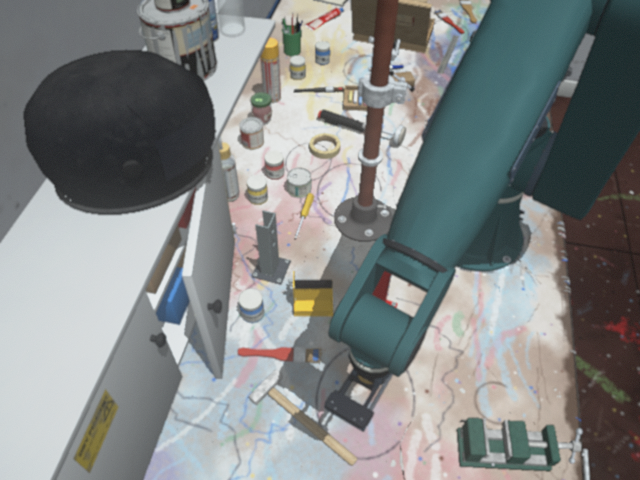

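The pictures show the grey upright at about (270,250) in the side view and the tray at (313,297), with the cabinet door to its left, the brush at (280,353), the blue jar at (250,305) and the pole at (365,215). Next: crops, and positions on the table.

```bash
cat > h.py <<'E'
import cv2,numpy as np
from scipy.spatial.transform import Rotation as R
from cell import *
def ray(p,u,v):
    K=p['camera_matrix'];d=np.array([(u-K[0,2])/K[0,0],(v-K[1,2])/K[1,1]]);q=d.copy()
    for _ in range(10): q=d/(1+p['k1']*(q@q))
    return R.from_euler('xyz',p['orientation']).as_matrix()@np.array([*q,1])
def onz(p,u,v,z=0):
    r=ray(p,u,v);o=np.array(p['origin']);return o+r*(z-o[2])/r[2]
def proj(p,X):
    K=p['camera_matrix'];c=(np.atleast_2d(X)-p['origin'])@R.from_euler('xyz',p['orientation']).as_matrix()
    s=c[:,:2]/c[:,2:];s=s*(1+p['k1']*(s**2).sum(1,keepdims=True))
    return s@K[:2,:2].T+K[:2,2]
E
python3 - <<'E'
from h import *
p=snapshot('side')
for n,u,v,z in [('upright base',270,270,0),('upr top',268,213,.206),('tray',313,310,0),('blue jar',251,312,0),('brush',280,353,0),('brush handle end',240,352,0),('brush tip',320,355,0),('sd',304,213,0),('door bottom near',221,375,0),('door top?',204,180,.2),('pole',365,220,0),('red',380,295,0)]:
    print(n,np.round(onz(p,u,v,z),3))
a=cv2.resize(p['pixels'][190:390,190:400],None,fx=3.8,fy=3,interpolation=3)
a=cv2.resize(p['pixels'][195:370,195:395],(800,600)[:2] if 0 else (686,600),interpolation=3)
cv2.imwrite('pics/side1.png',a[:,:,::-1])
q=snapshot('scene')
a=cv2.resize(q['pixels'][180:300,230:390],(800,600),interpolation=3)
cv2.imwrite('pics/scene1.png',a[:,:,::-1])
E
```

```text
upright base [0.537 0.255 0.   ]
upr top [0.537 0.232 0.206]
tray [0.397 0.354 0.   ]
blue jar [0.551 0.394 0.   ]
brush [0.449 0.491 0.   ]
brush handle end [0.545 0.51  0.   ]
brush tip [0.353 0.476 0.   ]
sd [0.493 0.033 0.   ]
door bottom near [0.572 0.578 0.   ]
door top? [0.731 0.151 0.2  ]
pole [0.313 0.021 0.   ]
red [0.234 0.272 0.   ]
```

View pics/side1.png

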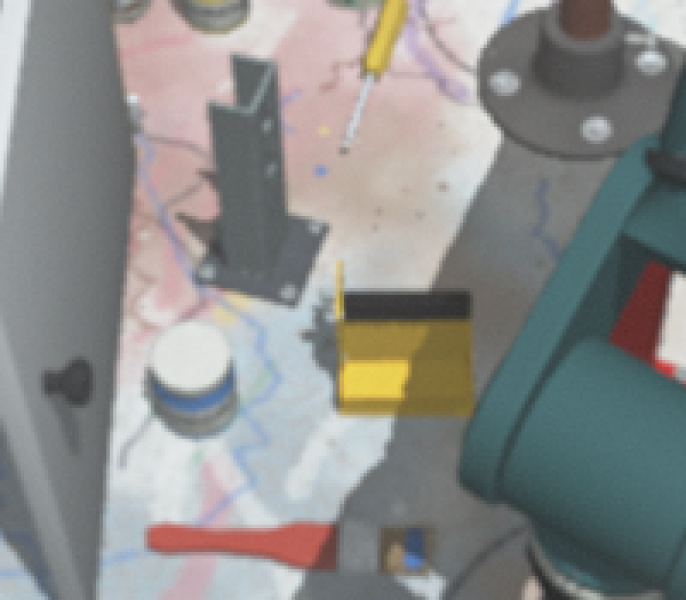

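View pics/scene1.png

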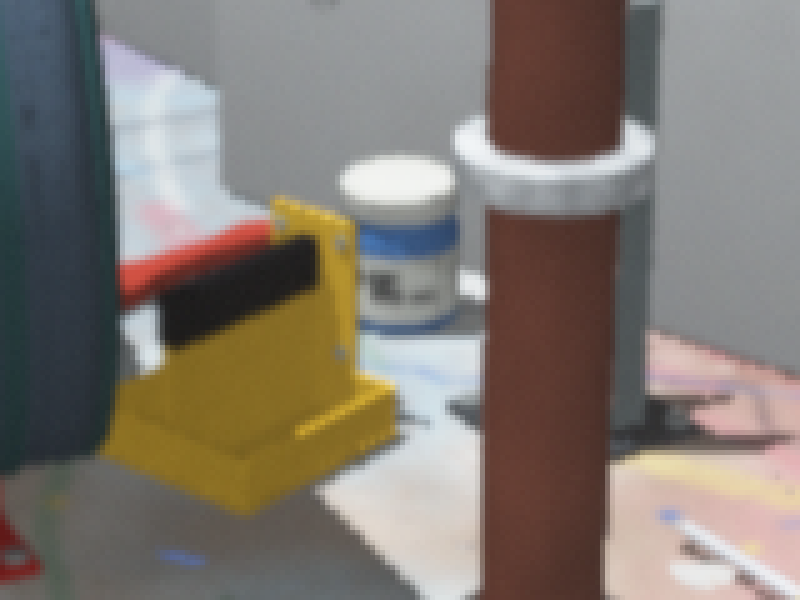

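The crops show the bar top from crop (342,291) to (470,291), and the upright's base front edge from (295,303) to (328,228), with the slots on its right-hand face. The fit comes next.

```bash
python3 - <<'E'
from h import *
p=snapshot('side')
c=lambda x,y:(195+x*200/686,195+y*175/600)
for n,x,y,z in [('bar back',342,292,.088),('bar front',470,292,.088),('tray BL',338,414,0),('tray BR',473,416,0),
 ('base c1',197,283,.006),('base c2',293,305,.006),('base c3',330,230,.006),('top c1',208,104,.206),('top c2',245,118,.206),('top c3',277,60,.206),('top c4',233,52,.206)]:
    print(n,np.round(onz(p,*c(x,y),z),3))
s=read_state();print(R.from_euler('xyz',s['tcp_rot']).as_matrix().round(3))
w=snapshot('wrist');cam=R.from_euler('xyz',w['orientation']).as_matrix();T=R.from_euler('xyz',s['tcp_rot']).as_matrix()
print((T.T@cam).round(3),T.T@(np.array(w['origin'])-s['position']),w['camera_matrix'][0,0])
E
```

```text
bar back [0.448 0.333 0.088]
bar front [0.358 0.313 0.088]
tray BL [0.442 0.382 0.   ]
tray BR [0.343 0.362 0.   ]
base c1 [0.575 0.293 0.006]
base c2 [0.497 0.297 0.006]
base c3 [0.486 0.221 0.006]
top c1 [0.555 0.276 0.206]
top c2 [0.527 0.283 0.206]
top c3 [0.519 0.226 0.206]
top c4 [0.551 0.225 0.206]
[[-0.941  0.337 -0.   ]
 [ 0.337  0.941  0.   ]
 [ 0.    -0.    -1.   ]]
[[ 0.    -0.967 -0.254]
 [ 1.     0.    -0.   ]
 [ 0.    -0.254  0.967]] [ 0.07234149 -0.00017533 -0.17058548] 358.87343621386356
```

{"name": "servo_tool", "arguments": {"deltas": [[91, [-30, -29, -6], 0], [91, [-30, -29, -6], 0], [91, [-30, -29, -6], 0], [91, [-30, -29, -6], 0], [91, [-30, -29, -6], 0], [91, [-30, -29, -6], 0], [91, [-30, -29, -2], 0], [91, [-30, -29, 0], 0], [91, [-30, -29, 0], 0], [91, [0, 0, 0], -0.18], [91, [0, 0, 0], -0.18], [91, [0, 0, 0], -0.18]]}}

```text
clock: 2.3
position: [0.4023, 0.3222, 0.2521]
tcp_rot: [3.141, 0.0, -2.94]
ft_force: [1.2, 0.6, -0.2]
finger_gap: 0.998
finger_force: 0.0
```

```bash
python3 - <<'E'
from h import *
s=read_state();print(s['clock'],s['position'],s['tcp_rot'],s['ft_force'])
w=snapshot('wrist');cv2.imwrite('pics/w1.png',w['pixels'][:,:,::-1])
for t in ['tray','upright']:
    print(t,[(d['conf'],np.round(d['rect'])) for d in models.silhouettes(t,w)[:3]])
def box(o,yaw,pts): return proj(w,np.array(pts)@R.from_euler('z',yaw).as_matrix().T+o).round(0).tolist()
print(box([.403,.323,0],.215,[[-.047,-.006,.088],[-.047,.006,.088],[.047,.006,.088],[.047,-.006,.088]]))
print(box([.521,.255,0],-.13,[[0,-.026,.206],[0,.026,.206],[-.029,-.042,.006],[-.029,.042,.006]]))
E
```

```text
2.3 [0.40230081 0.32218436 0.25208023] [ 3.14144880e+00  2.50046231e-04 -2.93981768e+00] [ 1.248968    0.56320151 -0.23314086]
tray [(0.86, array([326., 223.,  93., 122.])), (0.53, array([ 94., 232., 144.,  46.]))]
upright [(0.94, array([245., 325.,  90., 128.])), (0.7, array([369.,  54., 122., 108.]))]
[[319.0, 174.0], [332.0, 174.0], [333.0, 270.0], [321.0, 270.0]]
[[166.0, 386.0], [236.0, 407.0], [228.0, 258.0], [293.0, 279.0]]
```

View pics/w1.png

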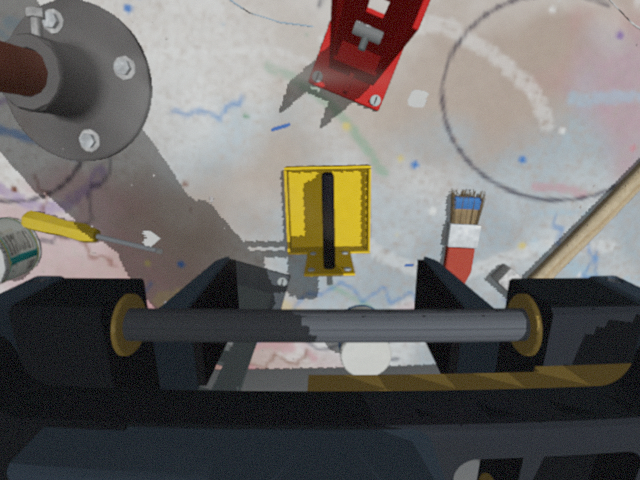

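The bar runs from (329,172) to (330,268), as predicted. The gripper hides the upright at (240,330), so I back off and rise once to measure it.

{"name": "servo_tool", "arguments": {"deltas": [[91, [9, -12, -40], 0], [91, [9, -12, -40], 0], [91, [9, -12, -40], 0], [91, [9, -12, -40], 0], [91, [9, -12, -40], 0], [91, [0, 0, 0], 0], [91, [0, 0, 0], 0]]}}

```text
clock: 3.32
position: [0.3696, 0.2547, 0.4513]
tcp_rot: [-3.141, -0.0, -2.948]
ft_force: [-0.0, -0.1, -1.1]
finger_gap: 0.997
finger_force: 0.0
```

```bash
python3 - <<'E'
from h import *
s=read_state();print(s['clock'],s['position'],s['tcp_rot'],s['ft_force'])
w=snapshot('wrist')
np.savez('w2.npz',**{k:np.array(v) for k,v in w.items()})
a=cv2.resize(w['pixels'][110:290,200:440],(800,600),interpolation=3)
cv2.imwrite('pics/w2.png',a[:,:,::-1])
def box(o,yaw,pts): return ((proj(w,np.array(pts)@R.from_euler('z',yaw).as_matrix().T+o)-[200,110])*800/240).round(0).tolist()
print(box([.521,.255,0],-.13,[[0,-.026,.206],[0,.026,.206],[-.029,-.042,.006],[-.029,.042,.006]]))
E
```

```text
3.325 [0.36960958 0.25467349 0.45130952] [-3.14149253e+00 -3.47377240e-04 -2.94811503e+00] [-0.01472597 -0.10649494 -1.09215058]
[[279.0, 689.0], [408.0, 728.0], [308.0, 461.0], [456.0, 508.0]]
```

View pics/w2.png

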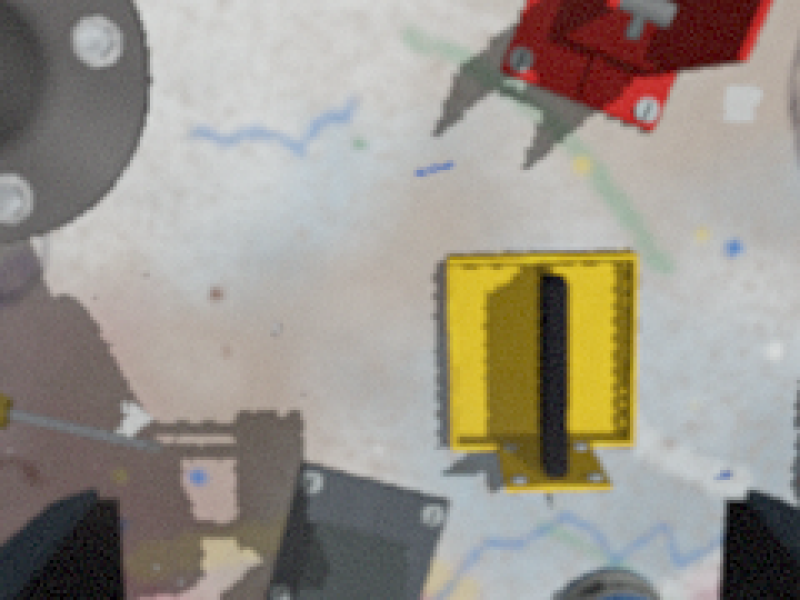

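The base plate's front corners are at crop (304,460) and (449,497), its left edge runs to (268,600), and the bar top spans (553,275) to (556,478).

```bash
python3 - <<'E'
from h import *
w=dict(np.load('w2.npz'))
c=lambda x,y,z:onz(w,200+x*.3,110+y*.3,z)
a,b,d=c(304,461,.006),c(449,497,.006),c(268,598,.006)
print(a,b,d,np.linalg.norm(a-b)); y1=np.arctan2(*(b-a)[1::-1])-np.pi/2; y2=np.arctan2(*(d-a)[1::-1]);print('yaw',y1,y2)
y=(y1+y2)/2; ex=np.array([np.cos(y),np.sin(y),0]);print('upr',(a+b)/2+.029*ex)
f,g=c(553,276,.088),c(556,478,.088);print('bar',f,g,np.linalg.norm(f-g),(f+g)/2,np.arctan2(*(g-f)[1::-1]))
# tray rim corners z=.026
q=[c(x,yy,.026) for x,yy in [(447,256),(637,254),(634,445),(450,447)]]
print(np.mean(q,0),[np.arctan2(*(q[i]-q[j])[1::-1]) for i,j in [(3,0),(2,1)]])
E
```

```text
[0.48723481 0.21478888 0.006     ] [0.49212516 0.29515138 0.006     ] [0.5690728  0.20845054 0.006     ] 0.08051115758226711
yaw -0.06077864394676169 -0.07729559995927539
upr [0.51861091 0.25296964 0.006     ]
bar [0.35573028 0.31295752 0.088     ] [0.44763064 0.33510358 0.088     ] 0.09453107215115646 [0.40168046 0.32403055 0.088     ] 0.2364704801964959
[0.40130121 0.32445139 0.026     ] [np.float64(0.21521390442638397), np.float64(0.22293155072582357)]
```

```bash
cat > fit.py <<'E'
from h import *
from scipy.optimize import minimize
def fit(p,sil,x0):
    def mask(v):
        x,y,yaw,dep=v;m=np.zeros((480,640),np.uint8)
        for (xa,xb,h,z0,z1) in [(-.029,.057,.042,0,.006),(0,dep,.026,0,.206)]:
            P=np.array([[a,b,c] for a in(xa,xb) for b in(-h,h) for c in(z0,z1)])@R.from_euler('z',yaw).as_matrix().T+[x,y,0]
            cv2.fillConvexPoly(m,cv2.convexHull((proj(p,P)*16).astype(np.int32)),1,shift=4)
        return m>0
    f=lambda v:-(mask(v)&sil).sum()/(mask(v)|sil).sum()
    return min((minimize(f,[*x0[:2],yw,.03],method='Nelder-Mead',options=dict(initial_simplex=[[*x0[:2],yw,.03],[x0[0]+.01,x0[1],yw,.03],[x0[0],x0[1]+.01,yw,.03],[*x0[:2],yw+.08,.03],[*x0[:2],yw,.04]])) for yw in (-.16,-.1,-.05)),key=lambda r:r.fun)
E
python3 - <<'E'
from fit import *
p=snapshot('side');d=models.silhouettes('upright',p)
print([(a['conf'],a['rect']) for a in d]);m=d[0]['pixels'];print(m.sum())
r=fit(p,m,[.52,.254]);print(r.x,r.fun)
E
```

```text
[(0.98, [378.0, 291.6, 39.3, 80.1]), (0.92, [271.8, 245.1, 39.8, 76.1])]
1659
[ 0.52   0.254 -0.16   0.03 ] 0.0
```

{"name": "servo_tool", "arguments": {"deltas": [[91, [-9, 12, 40], -0.03], [91, [-9, 12, 45], 0], [91, [-9, 13, 45], 0], [91, [-9, 13, 45], 0], [91, [-9, 12, 45], 0], [91, [0, 0, 45], 0], [91, [0, 0, 45], 0], [91, [0, 0, 0], 0], [91, [0, 0, 0], 0]]}}

```text
clock: 4.6
position: [0.4006, 0.3254, 0.143]
tcp_rot: [3.141, 0.001, -2.916]
ft_force: [0.0, 0.3, 0.6]
finger_gap: 0.997
finger_force: 0.0
```

{"name": "servo_tool", "arguments": {"deltas": [[91, [0, 0, 30], 0], [91, [0, 0, 30], 0], [91, [0, 0, 20], 0], [91, [0, 0, 7], 0], [0, [0, 0, 0], 0], [0, [0, 0, 0], 0], [0, [0, 0, 0], 0], [0, [0, 0, 0], 0], [0, [0, 0, 0], 0], [0, [0, 0, 0], 0]], "force": 45}}

```text
clock: 5.85
position: [0.4001, 0.325, 0.0549]
tcp_rot: [-3.142, -0.0, -2.915]
ft_force: [-0.7, 0.4, 0.8]
finger_gap: 0.371
finger_force: 0.0
```

```bash
python3 - <<'E'
from fit import *
p=snapshot('side');d=models.silhouettes('upright',p)
d=[a for a in d if abs(a['rect'][0]-272)<15];print([(a['conf'],a['rect']) for a in d])
r=fit(p,d[0]['pixels'],[.52,.254]);print(r.x,r.fun)
s=read_state();print(s['clock'],s['position'],s['tcp_rot'],s['ft_force'],s['finger_gap'],s['finger_force'])
E
```

```text
[(0.73, [270.8, 247.9, 41.0, 74.4])]
[ 0.52390685  0.25171323 -0.11984249  0.02802547] -0.9194395796847635
5.95 [0.40007324 0.32497538 0.05489658] [-3.14150414e+00 -1.36594098e-04 -2.91539250e+00] [-0.229185   -0.15803458  0.47709802] 0.2835402504344998 0.0
```

{"name": "servo_tool", "arguments": {"deltas": [[0, [0, 0, 0], 0], [0, [0, 0, 0], 0], [0, [0, 0, 0], 0], [0, [0, 0, -10], 0], [0, [0, 0, -30], 0], [0, [0, 0, -30], 0], [0, [0, 0, -30], 0], [0, [-8, -34, 0], 0], [0, [-8, -35, 0], 0], [0, [0, 0, 0], 0.16], [0, [0, 0, 0], 0.17], [0, [0, 0, 0], 0]]}}

```text
clock: 7.45
position: [0.4312, 0.2613, 0.1555]
tcp_rot: [3.141, 0.0, 3.039]
ft_force: [-0.1, -0.6, -2.4]
finger_gap: 0.128
finger_force: 45.0
```

```bash
python3 - <<'E'
from h import *
s=read_state();print(s['clock'],s['position'],s['tcp_rot'],s['ft_force'],s['finger_gap'],s['finger_force'])
p=snapshot('side');np.savez('s3.npz',**{k:np.array(v) for k,v in p.items()})
u=proj(p,[[.48,.26,.13]])[0].astype(int);x,y=u[0]-50,u[1]-45
cv2.imwrite('pics/s3.png',cv2.resize(p['pixels'][y:y+90,x:x+120],(800,600),interpolation=3)[:,:,::-1]);print(x,y)
E
```

```text
7.45 [0.43122594 0.26131048 0.15545697] [3.14135720e+00 3.37120265e-04 3.03866061e+00] [-0.07828755 -0.5614658  -2.36212052] 0.12774409309638832 44.999383091926575
238 200
```

View pics/s3.png

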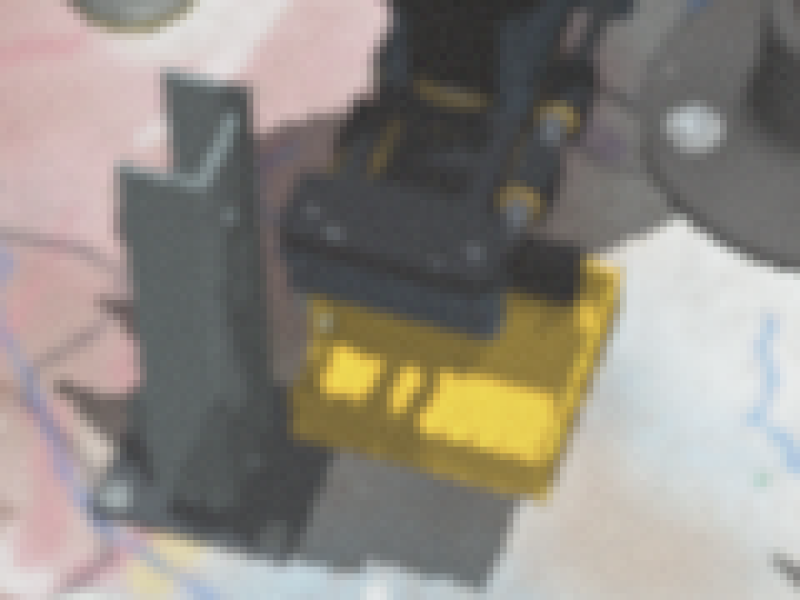

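The tray is held in front of the upright. Its lower edge runs from crop (295,435) to (550,497), the base edge from (103,518) to (290,558), and the upright's top front edge from (193,186) to (250,88).

```bash
python3 - <<'E'
from h import *
p=dict(np.load('s3.npz'));c=lambda x,y,z:onz(p,238+x*.15,200+y*.15,z)
an=lambda a,b:np.arctan2(*(b-a)[1::-1])
a,b=c(193,186,.206),c(250,86,.206);print('top',a,b,np.linalg.norm(a-b),(a+b)/2,an(b,a)-np.pi/2, 'flange',an(a,c(118,168,.206)))
a,b=c(103,518,0.003),c(290,558,.003);print('base edge',an(b,a),np.linalg.norm(a-b))
a,b=c(292,437,.0995),c(548,499,.0995);print('tray edge',an(b,a),np.linalg.norm(a-b),a,b,(a+b)/2)
E
```

```text
top [0.52666683 0.27839307 0.206     ] [0.51882398 0.22744085 0.206     ] 0.05155228927916629 [0.5227454  0.25291696 0.206     ] -0.15272678947492668 flange -0.08490869187101628
base edge -0.034505369301175155 0.0782963249514184
tray edge -0.0734727711238696 0.09996094793714952 [0.48795513 0.30387266 0.0995    ] [0.38826387 0.31121046 0.0995    ] [0.4381095  0.30754156 0.0995    ]
```

{"name": "servo_tool", "arguments": {"deltas": [[0, [-10, 1, 1], 0], [0, [-10, 0, 0], 0], [0, [-4, 0, 0], 0], [0, [-3, 0, 0], 0], [0, [-3, 0, 0], 0], [0, [0, 0, 0], 0]]}}

```text
clock: 8.25
position: [0.4612, 0.2592, 0.1539]
tcp_rot: [-3.142, -0.0, 3.038]
ft_force: [-0.4, -0.4, -2.6]
finger_gap: 0.125
finger_force: 45.0
```

{"name": "servo_tool", "arguments": {"deltas": [[0, [-2, 0, 0], 0], [0, [-2, 0, 0], 0], [0, [-2, 0, 0], 0], [0, [0, 0, 0], 0]]}}

```text
clock: 8.75
position: [0.4672, 0.2586, 0.154]
tcp_rot: [3.142, 0.0, 3.038]
ft_force: [-1.5, 0.9, -2.0]
finger_gap: 0.128
finger_force: 45.0
```

{"name": "servo_tool", "arguments": {"deltas": [[0, [-1, 0, 0], 0], [0, [-1, 0, 0], 0], [0, [0, 0, 0], 0]]}}

```text
clock: 9.12
position: [0.468, 0.2584, 0.1538]
tcp_rot: [-3.141, -0.002, 3.038]
ft_force: [-9.9, 0.4, 3.6]
finger_gap: 0.131
finger_force: 45.0
```

```bash
python3 - <<'E'
from h import *
for i in range(3):
    s=read_state();print(s['clock'],s['position'],s['ft_force'],s['torque'])
    p=snapshot('side')
cv2.imwrite('pics/s4.png',cv2.resize(p['pixels'][200:290,238:358],(800,600),interpolation=3)[:,:,::-1])
E
```

```text
9.125 [0.46798287 0.25839085 0.15380794] [-9.94057553  0.37643561  3.58937089] [0.35837686 1.36866281 0.24545047]
9.175 [0.46799623 0.25840857 0.15380972] [-9.66295664  0.76779376  4.83474591] [0.31694961 1.38211417 0.24465597]
9.225 [0.46796508 0.25835905 0.15379089] [-9.62811933  1.07326332  3.67675264] [0.29061155 1.35468057 0.25738873]
```

View pics/s4.png

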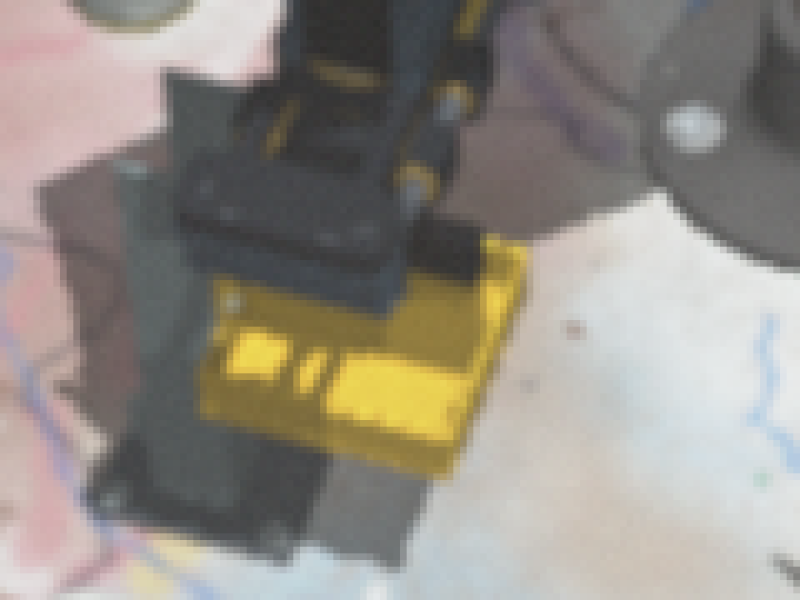

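The plate met the upright about where expected, 11 mm or more past the point where the hooks would have struck the sheet, so the hooks are in. I ease back 1 mm and lower.

{"name": "servo_tool", "arguments": {"deltas": [[0, [1, 0, 0], 0], [0, [0, 0, 3], 0], [0, [0, 0, 3], 0], [0, [0, 0, 2], 0], [0, [0, 0, 0], 0]]}}

```text
clock: 9.9
position: [0.4679, 0.2584, 0.1456]
tcp_rot: [-3.141, -0.0, 3.038]
ft_force: [-1.7, 1.2, -3.6]
finger_gap: 0.126
finger_force: 45.0
```

{"name": "servo_tool", "arguments": {"deltas": [[0, [0, 0, 2], 0], [0, [0, 0, 2], 0], [0, [0, 0, 2], 0], [0, [0, 0, 2], 0], [0, [0, 0, 0], 0]]}}

```text
clock: 10.52
position: [0.4672, 0.2584, 0.1373]
tcp_rot: [-3.141, -0.002, 3.038]
ft_force: [-6.3, 1.4, -4.5]
finger_gap: 0.127
finger_force: 45.0
```

{"name": "servo_tool", "arguments": {"deltas": [[0, [0, 0, 1], 0], [0, [0, 0, 1], 0], [0, [0, 0, 1], 0], [0, [0, 0, 0], 0]]}}

```text
clock: 11.02
position: [0.4671, 0.2584, 0.1344]
tcp_rot: [-3.141, -0.002, 3.038]
ft_force: [-5.4, 1.8, -1.9]
finger_gap: 0.129
finger_force: 45.0
```

{"name": "servo_tool", "arguments": {"deltas": [[0, [0, 0, 1], 0], [0, [0, 0, 1], 0], [0, [0, 0, 0], 0]]}}

```text
clock: 11.4
position: [0.4673, 0.2586, 0.1337]
tcp_rot: [-3.141, -0.002, 3.037]
ft_force: [-18.9, -2.4, 22.2]
finger_gap: 0.13
finger_force: 45.0
```

{"name": "servo_tool", "arguments": {"deltas": [[0, [1, 0, 0.5], 0], [0, [0, 0, 0], 0]]}}

```text
clock: 11.65
position: [0.4671, 0.2587, 0.1336]
tcp_rot: [-3.142, -0.0, 3.037]
ft_force: [-12.8, -4.0, 22.2]
finger_gap: 0.13
finger_force: 45.0
```

```bash
python3 - <<'E'
from h import *
p=snapshot('side')
s=read_state();print(s['clock'],s['position'],s['ft_force'])
cv2.imwrite('pics/s5.png',cv2.resize(p['pixels'][200:290,238:358],(800,600),interpolation=3)[:,:,::-1])
T=lambda z:((proj(p,np.array([[.05,.048,0],[-.05,.048,0]])@R.from_euler('z',-.1).as_matrix().T+[.469,.2583,z])-[238,200])/.15).round(0).tolist()
for z in (.08,.088,.1): print(z,T(z))
E
```

```text
11.7 [0.46717332 0.25870315 0.13360809] [-13.88462316  -4.06364374  22.00746008]
0.08 [[205.0, 445.0], [454.0, 512.0]]
0.088 [[204.0, 433.0], [454.0, 500.0]]
0.1 [[202.0, 414.0], [454.0, 481.0]]
```

View pics/s5.png

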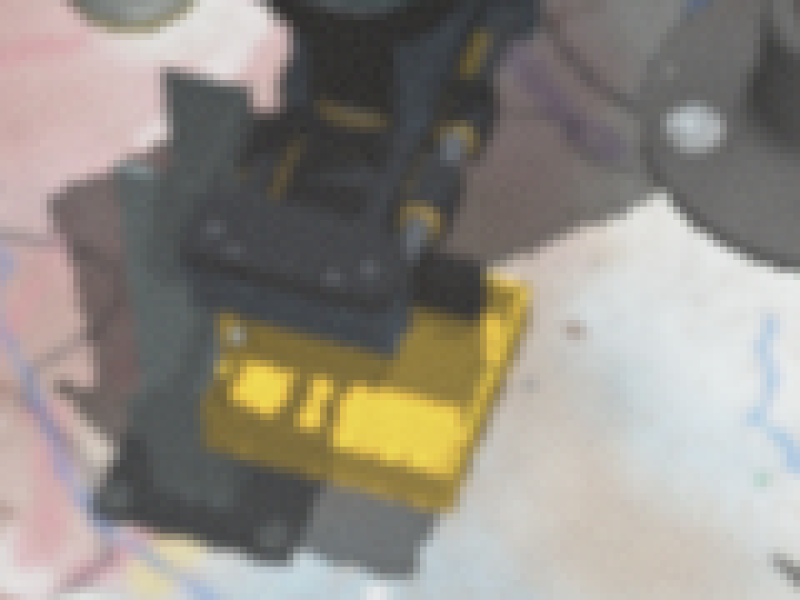

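The tray's lower edge, at crop (207,450) to (455,510), matches the 80 mm prediction, so it is home. Release and retreat.

{"name": "servo_tool", "arguments": {"deltas": [[60, [0, 0, -0.5], 0], [60, [0, 0, 0], 0], [60, [0, 0, 0], 0], [60, [0, 0, 0], 0], [60, [0, 0, -20], 0], [60, [0, 0, -40], 0], [60, [0, 0, -40], 0], [60, [20, 0, -30], 0], [60, [20, 0, -20], 0], [60, [0, 0, 0], 0], [60, [0, 0, 0], 0], [60, [0, 0, 0], 0]]}}

```text
clock: 13.2
position: [0.4274, 0.2625, 0.2819]
tcp_rot: [-3.141, -0.001, 3.038]
ft_force: [-0.3, -0.2, 0.6]
finger_gap: 0.659
finger_force: 0.0
```

```bash
python3 - <<'E'
from h import *
p=snapshot('side')
s=read_state();print(s['clock'],s['position'],s['ft_force'],s['finger_gap'])
cv2.imwrite('pics/s6.png',cv2.resize(p['pixels'][200:290,238:358],(800,600),interpolation=3)[:,:,::-1])
E
```

```text
13.25 [0.42746365 0.26251614 0.28197672] [-0.7687855   0.34092746 -0.78628984] 0.6588085420594726
```

View pics/s6.png

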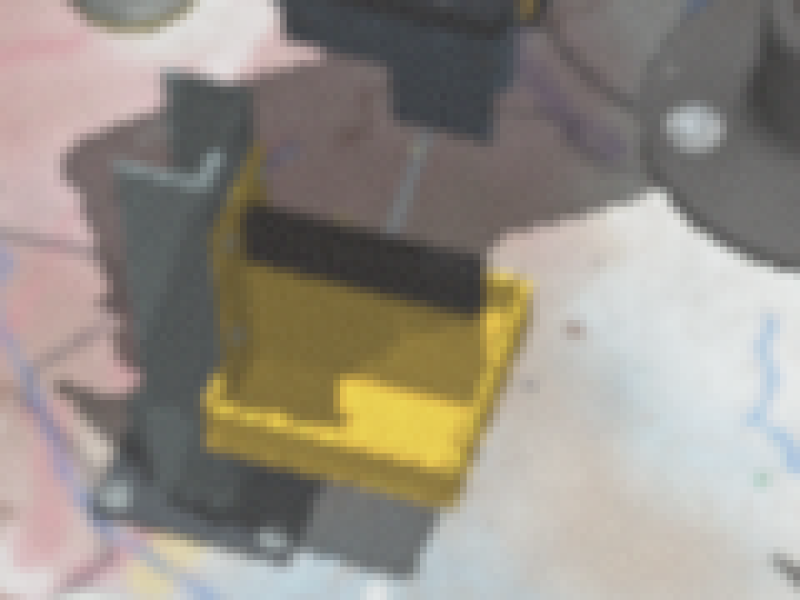

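The tray hangs level by itself, clear of the gripper, with its lower edge at crop (207,448) to (458,507), unchanged to within about 2 mm. Handing in.

```bash
python3 -c "
from cell import arm
print(arm.finish_job())"
```

```text
the job is handed in; nothing more can be done
None
```

I hung the tray on the grey upright by both hooks, pressed it home with about 22 N, let go, and handed the job in at about 13 s; the last picture showed it level and within about 2 mm of home height, but the hand-in call returned no verdict.

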